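# Slide the top plate off the stack into the drilling nest

## Robot

A 7-joint arm with a two-finger parallel gripper is mounted at the origin on a cart in front of the work surface, level with it; the furniture and walls round the work are solid. World frame = base frame: x ahead of the robot, y to its left, z up, the work surface at z = 0. Lengths are in m, angles in rad, forces in N, time in s.
With the tool pointing down it reaches from about 0.425 to 0.825 m from the base axis. Payload 3.6 kg.
Tool frame: the origin (TCP) lies midway between the tips of the shut fingers; the grasp point (between the pads) lies 19 mm behind it; z points along the fingers, y is the line along which they close (so a half turn about z gives the same grasp; the last joint's range is limited). The gripper opens to 93 mm and grips with 3 to 60 N. Pads are 15 mm wide; open, the fingers measure 128 mm over their backs; the gripper's body (75 mm by 188 mm) begins 65 mm behind the grasp point.
Start: joints at [-1.276, 0.615, -0.013, 1.423, 0.008, 1.103, -0.04], TCP at [0.206, 0.617, 0.219] pointing down, gripper open.
Joint ranges: [-3.12, 3.12], [-0.3, 2.06], [-1.34, 1.32], [0.26, 2.42], [-1.36, 4.5], [0.01, 1.98], [-2.84, 2.84]. Speed limits (rad/s): [2.79, 2.79, 3.14, 3.14, 3.14, 3.14, 3.14].

## Interface

Orientations are given as a unit quaternion [x, y, z, w].
In Python, from workcell import r gives the robot as it stands.
- The arm moves only by the tool drive_tool, never from a script. Its argument "targets" is a list of rows, each a list of 7 numbers: the closure in counts, from 0 (fully open) to 255 (shut), then the shift along the world's x, y, z in m, then the turn, a rotation vector about the world's x, y, z in rad. A call has 1 to 10 rows; each row is the pose to reach, as a shift and turn from the pose commanded when the call began; what a row does not reach only later rows make up. A row lasts 1/12 s, in which the tool goes at most 41.7 mm and 7.16 degrees, less where a joint would pass 70% of its speed; a pose out of reach is approached as far as the arm can. A call with a gripper value outside its range is refused whole. The fingers move at their own pace and stop on an object; "newtons" is the grip in N (left out, the last holds). Time passes only in rows, so rows that repeat a pose let the fingers close. It gives the time, the measured TCP pose, the force, the opening and the grip force at its end, in the units of the state.
- r.get_obs(): the state, without advancing time (a new reading comes with each control period).
- r.camera(name): name is "scene" or "top"; returns a dict with "image" (480x640x3 uint8, red, green, blue), "z_map" (480x640 float32, m along the optical axis (not along the pixel's ray), 0 where there is no reading), "fx", "fy", "cx", "cy" (pixels), "dist_coeffs" ([k1, k2, p1, p2, k3] as OpenCV has them; the pictures are not rectified), "rvec" (rotation vector, rad) and "tvec" (3), from world to camera coordinates, as OpenCV has them. Camera axes: x right, y down, z forward; pixel columns grow to the right and rows downward; lengths in m; the calibration is good to about 2 mm. A picture is of the moment at which its call begins.
- r.sign_off(): hands the job in; it is judged then, once.
The state is a dict: "clock": time; "joint_positions": joint angles; "dq": joint speeds; "effort": joint torques, N m; "eef_pos": TCP position; "tcp_rot": TCP orientation; "wrist_force": force on the tool from outside, world axes, zero at the start; "torque": the same for the moment, N m; "gripper_width": finger opening in m; "grip_force": force on a finger pad.
Only numpy, scipy, OpenCV 4.12 (cv2) and the standard library are available. Lean on these libraries where they do the work, as an engineer would, in place of code of your own. Each camera call takes 0.05 s, during which the arm holds its last target. There are 200 camera calls.

## Task

Slide the top steel plate off the stack in the magazine across onto the grey drilling nest beside it and on until its end lies against the end stop's buffer bar, then slide it sideways until its long edge lies against the side rail's bar, so that it rests flat and square against both; then let go. Slide it, never lift it, and feel for the bars: never press the plate against them with more than 12 N; leave the plates underneath and everything else on the table where they are.

Things in the scene. Friction and masses are not known exactly. Their poses are not given: they have to be found in the camera images.
- magazine: Fixed dark steel magazine with the stack. Origin: centre of its underside; z up, y towards the nest (the way plates leave), x across. Channel 73 mm wide (x), side walls 10 mm thick and 41.5 mm high, 1.5 mm above the stack. The back (-y) is open but for corner blocks (y = -52 to -64 mm): through this 49 mm wide window a fingertip can reach the plates' rear edges. Yaw -0.25 to 0.2 rad.
- mouth (a point): Top middle of the low lip (4 mm thick, 20 mm high) at the magazine's open +y side, 53.5 mm from the magazine's origin; the lip does not hold back the upper two plates. Between the stack's front edge and the nest's bed is a gap of 9 to 18 mm, which a plate bridges.
- nest: Fixed grey drilling nest at the magazine's open side: block from x = -57.5 to 90 and y = -62.5 to 82.5 mm. Origin on its underside; axes those of the magazine within 0.04 rad. Its flat bed, z = 31 mm, is 1 mm below the underside of the stack's top plate. Against its far ends stand end stop (+y) and side rail (+x), up to 7 mm high over the bed (a plate is 8); other sides open.
- end_stop: End stop on the nest; its frame is the nest's, raised to the bed. A dark bracket carries, on two rods, a rubber-faced buffer bar along x (-56 to 38 mm) that a plate's short end comes to lie against. How far the bar is set out is not measured: its face is anywhere from y = 42 to 58 mm. Rigid. A brass spring pin (0.3 N) stands 2 mm proud of the face and gives way.
- side_rail: Side rail, made like the end stop, same frame: its buffer bar runs along y (-56 to 40 mm) and takes the plate's long edge. How far it is set out is not measured: its face is anywhere from x = 42 to 58 mm, so 5 to 37 mm from the edge of a plate that comes straight out of the magazine. Rigid, with the same spring pin.
- plate3_mid (a point): Middle (half-way up) of the stack's top plate, the one to move: ground steel, 70 (x) x 100 (y) x 8 mm, 0.3 to 0.6 kg, z up; at height 36 mm on the stack, 35 mm on the bed. Friction on plates and bed 0.16 to 0.24: pushed at its edge it slides with about 0.5 to 1.5 N, so a rise of 2 to 4 N tells that it has met a buffer bar.
- plate2_mid (a point): Middle (half-way up) of the second plate from the top, the same make of plate, lying in the magazine; loose, must stay where it is. Height about 28 mm.
- plate1_mid (a point): Middle (half-way up) of the third plate from the top, the same make of plate, lying in the magazine; loose, must stay where it is. Height about 20 mm.
- plate0_mid (a point): Middle (half-way up) of the lowest plate, the same make of plate, lying in the magazine; loose, must stay where it is. Height about 12 mm.
- tin: Bystander: round black cup filled with brass wool (soldering tip cleaner), 65x65x43 mm; origin at the centre of its underside. Loose; leave it alone.
- motor: Bystander: small brushless motor with three leads, 28x67x31 mm; origin at the centre of its underside. Loose; leave it alone.
- torch: Bystander: slim grey metal pen torch, lying, 19x134x19 mm; origin at the centre of its underside. Loose; leave it alone.
- hexdriver: Bystander: slim hex driver with knurled grip, lying, 13x160x13 mm; origin at the centre of its underside. Loose; leave it alone.
- mount: Bystander: small printed camera mount, teal U bracket with a black drum, 22x31x33 mm; origin at the centre of its underside. Loose; leave it alone.
- glue: Bystander: small white glue bottle with tapered cap, standing, 29x29x92 mm; origin at the centre of its underside. Loose; leave it alone.

How it is judged:
On the way:
1. the top plate, lying flat and unlifted, has been slid half-way out of the magazine towards the nest (y of plate3_mid in the frame of magazine between 0.05 and 0.095 m and z of plate3_mid in the frame of magazine below 0.039 m and angle between plate3_mid's own z axis and vertical below 0.08 rad), for 0.05 s.
At the end, for the whole second after the job is handed in: The plate lies at rest on the bed (centre height 33 to 36.5 mm, tilt under 0.03 rad), square to the nest within 0.04 rad, and touches both end stop and side rail (at the bar or, up to 2 mm off it, the spring pin in its face); the other plates are within 4 mm of where they were (contact force between plate3 and end_stop above 0.04 N and contact force between plate3 and side_rail above 0.04 N and x of plate3_mid in the frame of nest between 0 and 0.027 m and y of plate3_mid in the frame of nest between -0.012 and 0.012 m and z of plate3_mid in the frame of nest between 0.033 and 0.0365 m and angle between the y axis of plate3_mid and the y axis of nest, either way round below 0.04 rad and angle between plate3_mid's own z axis and vertical below 0.03 rad and linear speed of plate3 below 0.01 m/s and distance of each of plate0_mid, plate1_mid, plate2_mid from where it was at the start of the episode below 0.004 m).
It fails at once if the plate is pressed against the end stop or the side rail with more than 12 N (contact force between plate3 and end_stop above 12 N or contact force between plate3 and side_rail above 12 N).
It fails at once if the top plate is lifted more than 5 mm above its place on the stack (z of plate3_mid in the frame of magazine above 0.041 m).
It fails at once if the top plate tips by more than 0.15 rad (angle between plate3_mid's own z axis and vertical above 0.15 rad).
It fails at once if one of the plates underneath is shifted by more than 4 mm (distance of any of plate0_mid, plate1_mid, plate2_mid from where it was at the start of the episode above 0.004 m).
It fails at once if a bystander is moved by more than 15 mm (distance of any of tin, motor, torch, hexdriver, mount, glue from where it was at the start of the episode above 0.015 m).
It also fails if it takes over 50 s, if anything falls off the work surface, if the arm or the gripper's body presses on something with over 40 N, if the wrist force passes 120 N, or if a joint passes its speed limit or range.

## Working session

There is one attempt and no reset: what is moved stays moved. The work goes in short steps, Python scripts to look and compute and a tool call to move; the robot and the scene stay as the last step left them, time stands still between calls to the robot, and variables do not carry over. Pictures are saved under pics/ and viewed, at most 10 in all, crops included, and the job is handed in when it is done.

Besides the shell and the picture viewer there is one more tool, called as a command line: name --pt "numbers of a row" for each row, then --argument value for the rest. drive_tool: Moves the arm, as the interface text tells. Its arguments: {"type":"object","properties":{"targets":{"type":"array"},"newtons":{"type":"number"}},"required":["targets"]}

```bash
mkdir -p pics; ls
python3 - <<'E'
from workcell import r
import cv2,numpy as np
for n in("top","scene"):
    c=r.camera(n); cv2.imwrite(f"pics/{n}0.png",c["image"][:,:,::-1]); np.savez(f"{n}0.npz",**c)
    R=cv2.Rodrigues(np.array(c["rvec"]))[0]; print(n,c["fx"],c["cx"],c["cy"],c["dist_coeffs"],-R.T@np.array(c["tvec"]).ravel())
o=r.get_obs(); print({k:np.round(v,3) for k,v in o.items()})
E
```

```text
pics
top 559.4521922928559 314.9433384946782 234.84529228717014 [-0.05859084  0.          0.          0.          0.        ] [ 0.54688563 -0.04825376  1.31606788]
scene 474.71985381581123 316.61760913807063 248.87329992262792 [-0.09859566  0.          0.          0.          0.        ] [ 0.00970338 -0.79032263  0.53610517]
{'clock': np.float64(0.1), 'joint_positions': array([-1.275,  0.616, -0.013,  1.425,  0.008,  1.103, -0.04 ]), 'dq': array([ 0.001, -0.002,  0.001, -0.002, -0.001,  0.001,  0.   ]), 'effort': array([ 1.0000e-03, -4.6005e+01,  2.1000e-01, -1.6625e+01, -6.1000e-02,
        1.7000e-02,  0.0000e+00]), 'eef_pos': array([0.205, 0.616, 0.218]), 'tcp_rot': array([ 0.16 ,  0.987, -0.001, -0.   ]), 'wrist_force': array([0.193, 0.586, 0.502]), 'torque': array([-0.008,  0.047, -0.02 ]), 'grip_force': np.float64(0.0), 'gripper_width': np.float64(0.093)}
```

View pics/top0.png

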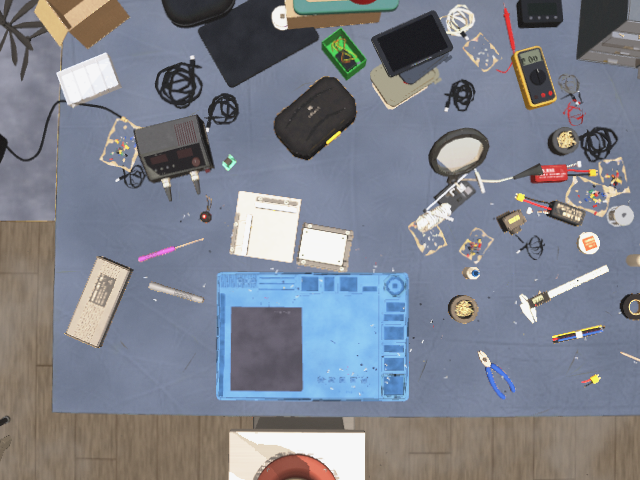

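View pics/scene0.png

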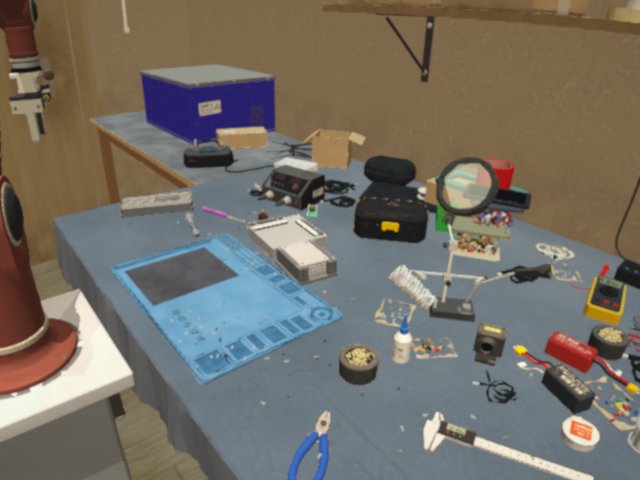

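The top view shows the nest (light, about 265,227) to the left of the magazine (about 325,247). Plates leave towards the left, which is +y in the world, and the end stop and side rail should be on the left and upper sides. I'll zoom in.

Run:
```python
import cv2,numpy as np
a=cv2.imread("pics/top0.png")[180:285,215:365]; b=cv2.imread("pics/scene0.png")[205:285,235:345]
a=cv2.resize(a,(750,525),interpolation=cv2.INTER_CUBIC);cv2.imwrite("pics/topz.png",a)
b=cv2.resize(b,(770,560),interpolation=cv2.INTER_CUBIC);cv2.imwrite("pics/scz.png",b)
```

```text
(no output)
```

View pics/topz.png

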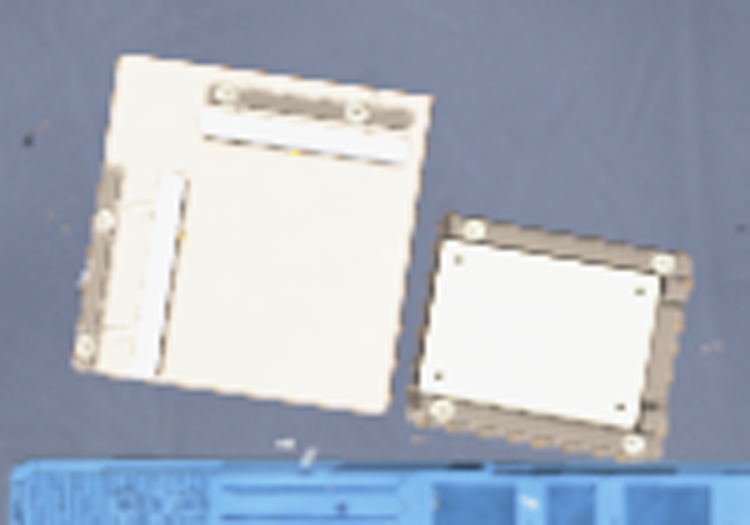

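View pics/scz.png

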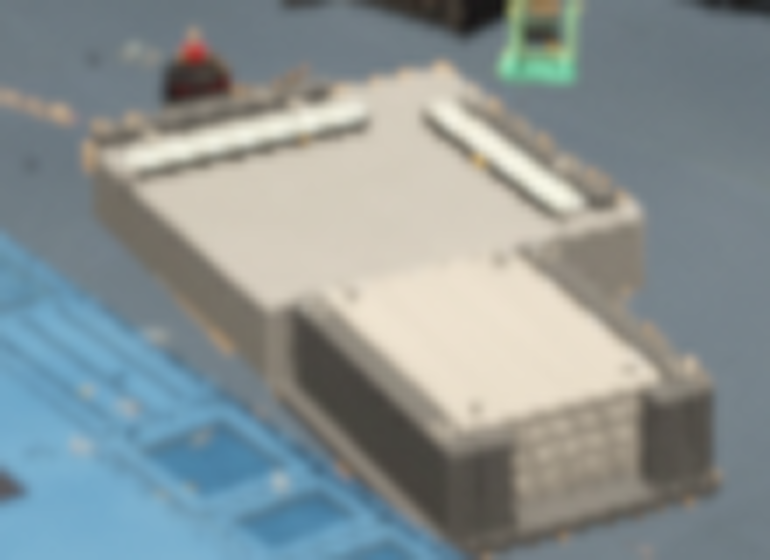

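The zoom shows the top plate with corners at about (440,240), (660,278), (640,430) and (415,388) in zoom pixels. The end-stop bar face runs (187,175)–(158,375), and the side-rail face runs (203,140)–(405,165). Next I'll segment these by colour and cast rays.

```bash
cat > h.py <<'E'
import cv2,numpy as np
def ray(c,px,z):
    K=np.array([[c["fx"],0,c["cx"]],[0,c["fy"],c["cy"]],[0,0,1.]])
    u=cv2.undistortPoints(np.float64(px).reshape(-1,1,2),K,np.float64(c["dist_coeffs"])).reshape(-1,2)
    R=cv2.Rodrigues(np.float64(c["rvec"]))[0]; o=-R.T@np.float64(c["tvec"]).ravel()
    d=np.c_[u,np.ones(len(u))]@R
    return o+d*((z-o[2])/d[:,2])[:,None]
S=8; O=np.array([215,180])
def up(c): return cv2.resize(c["image"][180:285,215:365],None,fx=S,fy=S,interpolation=cv2.INTER_CUBIC)
def px(p): return (np.float64(p)+.5)/S-.5+O
def rects(c,lo,hi,z,amin):
    m=cv2.inRange(up(c),np.array(lo),np.array(hi)); out=[]
    for k in cv2.findContours(m,cv2.RETR_EXTERNAL,cv2.CHAIN_APPROX_NONE)[0]:
        if cv2.contourArea(k)<amin: continue
        w=ray(c,px(k.reshape(-1,2)),z)[:,:2]
        (cx,cy),s,a=cv2.minAreaRect(np.float32(w)*1000)
        out.append((np.round([cx,cy],1),np.round(s,1),round(a,2)))
    return out
E
python3 - <<'E'
from h import *
c=dict(np.load("top0.npz")); u=up(c)
def q(x,y): return u[int(y*1.6),int(x*1.6)]
for p in [(540,330),(300,300),(170,270),(300,130),(160,100),(150,330),(140,280),(420,250)]: print(p,q(*p))
z=c["z_map"]
for p in [(265,235),(325,247),(248,235),(275,206)]: print(p,z[p[1],p[0]])
# clicked points
f=lambda P,zz: np.round(ray(c,(np.float64(P)+.5)/5-.5+O,zz)[:,:2]*1000,1)
print("plate",f([(440,240),(660,278),(640,430),(415,388)],.040).tolist())
print("nest",f([(120,55),(432,97),(388,412),(75,370)],.031).tolist())
print("endface",f([(187,175),(158,375)],.038).tolist())
print("sideface",f([(203,140),(405,165)],.038).tolist())
for t in (235,240,245,250): print(t,rects(c,(200,200,t),(255,255,255),.04,1500))
E
```

```text
(540, 330) [247 247 246]
(300, 300) [246 244 238]
(170, 270) [210 204 200]
(300, 130) [247 248 249]
(160, 100) [246 244 237]
(150, 330) [247 247 247]
(140, 280) [244 238 227]
(420, 250) [126 137 161]
(265, 235) 1.2888362
(325, 247) 1.279125
(248, 235) 1.2815641
(275, 206) 1.2793136
plate [[624.9, -11.9], [608.1, -112.4], [538.7, -103.6], [557.2, -0.9]]
nest [[710.4, 137.2], [691.5, -7.4], [546.2, 11.7], [564.6, 156.1]]
endface [[654.3, 104.6], [562.4, 116.8]]
sideface [[670.4, 97.4], [659.4, 4.5]]
235 [(array([582.8, -57.3]), array([99.8, 68.8]), 80.69), (array([627.7,  74.2]), array([141.4, 145.1]), 82.2)]
240 [(array([582.9, -57.3]), array([99.4, 68.4]), 80.65), (array([609.9, 123.8]), array([24.2, 95.8]), 82.11), (array([606.9,  29.5]), array([ 45.8, 113.3]), 82.01), (array([673. ,  51.5]), array([99.7, 11.5]), 82.46)]
245 [(array([583. , -57.1]), array([98.8, 68. ]), 80.48), (array([608.4, 117.6]), array([12. , 93.9]), 81.38), (array([672.6,  50.9]), array([96.6, 10.2]), 82.7)]
250 []
```

Plate: centre about (583, −57) mm, yaw about −0.165. Nest: yaw about −0.132, origin about (611, 67). In the nest frame the end-stop face is at y ≈ 43.5 and the side-rail face at x ≈ 56. All of these agree with the given sizes and ranges, with a gap of 14 mm. I'll push the rear edge with the shut fingers, closing direction across the magazine.

drive_tool --pt "255 0.244 -0.217 0 0 0 -0.52" --pt "255 0.244 -0.217 0 0 0 -0.52" --pt "255 0.244 -0.217 0 0 0 -0.52" --pt "255 0.244 -0.217 0 0 0 -0.52" --pt "255 0.244 -0.217 0 0 0 -0.52" --pt "255 0.244 -0.217 0 0 0 -0.52" --pt "255 0.244 -0.217 0 0 0 -0.52" --pt "255 0.244 -0.217 0 0 0 -0.52" --pt "255 0.244 -0.217 0 0 0 -0.52" --newtons 20

```text
clock: 0.85
eef_pos: [0.4576, 0.3903, 0.2185]
tcp_rot: [0.415, 0.91, -0.002, 0.004]
wrist_force: [0.7, -1.1, 0.1]
gripper_width: 0.0375
grip_force: 0.0
```

drive_tool --pt "255 0.122 -0.527 -0.06 0 0 -0.895" --pt "255 0.122 -0.527 -0.06 0 0 -0.895" --pt "255 0.122 -0.527 -0.06 0 0 -0.895" --pt "255 0.122 -0.527 -0.06 0 0 -0.895" --pt "255 0.122 -0.527 -0.06 0 0 -0.895" --pt "255 0.122 -0.527 -0.06 0 0 -0.895" --pt "255 0.122 -0.527 -0.06 0 0 -0.895" --pt "255 0.122 -0.527 -0.06 0 0 -0.895" --pt "255 0.122 -0.527 -0.06 0 0 -0.895" --pt "255 0.122 -0.527 -0.06 0 0 -0.895"

```text
clock: 1.68
eef_pos: [0.5428, -0.0051, 0.1722]
tcp_rot: [0.763, 0.646, -0.0, -0.0]
wrist_force: [0.6, 0.3, 0.2]
gripper_width: -0.0
grip_force: 0.0
```

drive_tool --pt "255 0.029 -0.121 0 0 0 0" --pt "255 0.029 -0.121 0 0 0 0" --pt "255 0.029 -0.121 0 0 0 0" --pt "255 0.029 -0.121 0 0 0 0" --pt "255 0.029 -0.121 -0.06 0 0 0" --pt "255 0.029 -0.121 -0.09 0 0 0" --pt "255 0.029 -0.121 -0.09 0 0 0" --pt "255 0.029 -0.121 -0.09 0 0 0"

```text
clock: 2.35
eef_pos: [0.5694, -0.1234, 0.0799]
tcp_rot: [0.763, 0.646, -0.002, -0.003]
wrist_force: [0.7, -0.4, 0.3]
gripper_width: 0.0006
grip_force: 0.0
```

Run:
```python
from h import *
from workcell import r
o=r.get_obs(); print(o["eef_pos"],o["tcp_rot"],o["wrist_force"])
a=r.camera("top")["image"][:,:,::-1];b=r.camera("scene")["image"][:,:,::-1]
a=cv2.resize(a[190:290,290:390],(400,400),interpolation=2);b=cv2.resize(b[170:290,240:360],(400,400),interpolation=2)
cv2.imwrite("pics/a1.png",np.hstack([a,b]))
```

```text
[ 0.56941593 -0.12344635  0.07986918] [ 0.76312821  0.64623485 -0.00228892 -0.00325792] [ 0.74053214 -0.42056315  0.3472925 ]
```

View pics/a1.png

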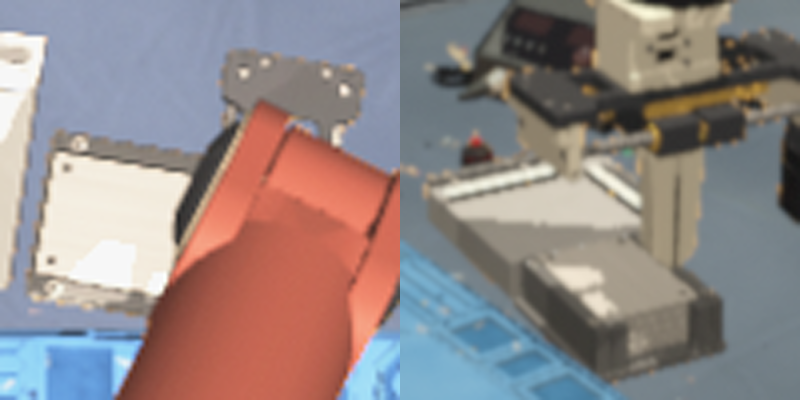

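The scene view (right half) shows the shut fingers hanging just behind the plate, over the rear window at about (675,265). The arm hides the magazine's rear in the top view. The position fits, so I'll centre by +2.5 mm and go down.

drive_tool --pt "255 0.0025 0 -0.02 0.002 -0.006 0" --pt "255 0.0025 0 -0.035 0.002 -0.006 0" --pt "255 0.0025 0 -0.043 0.002 -0.006 0" --pt "255 0.0025 0 -0.043 0.002 -0.006 0" --pt "255 0.0025 0 -0.043 0.002 -0.006 0"

```text
clock: 2.87
eef_pos: [0.5755, -0.125, 0.0412]
tcp_rot: [0.763, 0.646, 0.004, 0.002]
wrist_force: [0.2, 0.1, 0.9]
gripper_width: 0.0007
grip_force: 0.0
```

drive_tool --pt "255 -0.003 0 -0.004 -0.002 0.006 0" --pt "255 -0.003 0 -0.004 -0.002 0.006 0" --pt "255 -0.003 0 -0.004 -0.002 0.006 0" --pt "255 -0.003 0 -0.004 -0.002 0.006 0"

```text
clock: 3.2
eef_pos: [0.5717, -0.1249, 0.0362]
tcp_rot: [0.763, 0.646, 0.0, 0.0]
wrist_force: [0.4, 0.6, 0.2]
gripper_width: 0.0002
grip_force: 0.0
```

Run:
```python
from h import *
from workcell import r
b=r.camera("scene")["image"][:,:,::-1]
o=r.get_obs(); print(o["eef_pos"],o["tcp_rot"],o["wrist_force"])
cv2.imwrite("pics/a2.png",cv2.resize(b[205:285,260:340],(600,600),interpolation=2))
```

```text
[ 0.57171228 -0.12489796  0.03610716] [7.63260717e-01 6.46090522e-01 2.13168751e-04 2.64733509e-04] [-1.22106112  0.8184931  -0.04591777]
```

View pics/a2.png

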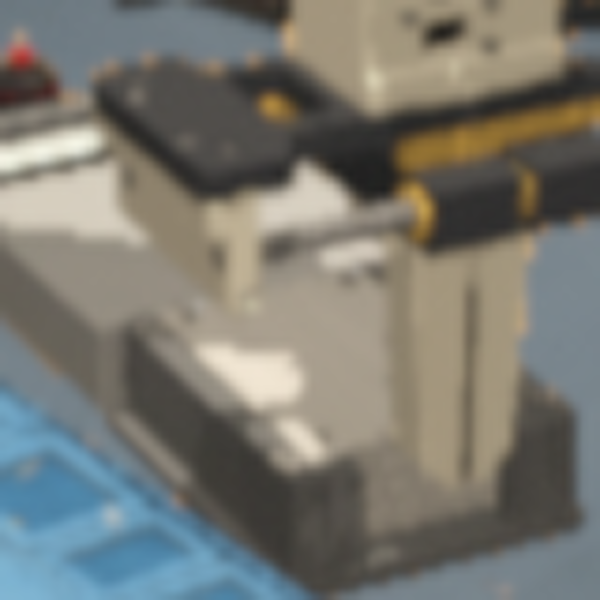

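The fingers hang centred in the rear window, with the tips at about (460,480) and a clear block on each side. I'll push along the magazine's y axis.

drive_tool --pt "255 0.0003 0.002 0 0 0 0" --pt "255 0.0008 0.005 0 0 0 0" --pt "255 0.0013 0.008 0 0 0 0" --pt "255 0.0018 0.011 0 0 0 0" --pt "255 0.0023 0.014 0 0 0 0" --pt "255 0.0028 0.017 0 0 0 0" --pt "255 0.0033 0.02 0 0 0 0" --pt "255 0.0038 0.023 0 0 0 0" --pt "255 0.0043 0.026 0 0 0 0" --pt "255 0.0049 0.0296 0 0 0 0"

```text
clock: 4.08
eef_pos: [0.5764, -0.0952, 0.0357]
tcp_rot: [0.763, 0.646, -0.0, 0.0]
wrist_force: [-0.1, -0.8, 0.6]
gripper_width: 0.0002
grip_force: 0.5
```

Run:
```python
from h import *
from workcell import r
c=r.camera("top"); a=c["image"][:,:,::-1];b=r.camera("scene")["image"][:,:,::-1]
o=r.get_obs(); print(o["eef_pos"],o["tcp_rot"],o["wrist_force"])
a=cv2.resize(a[180:280,220:320],(400,400),interpolation=2);b=cv2.resize(b[195:295,240:340],(400,400),interpolation=2)
cv2.imwrite("pics/a3.png",np.hstack([a,b]))
```

```text
[ 0.57655329 -0.09379431  0.03561947] [ 7.62848800e-01  6.46576619e-01  3.70446342e-04 -4.97749713e-04] [-0.47972001 -1.0236581  -0.35186411]
```

View pics/a3.png

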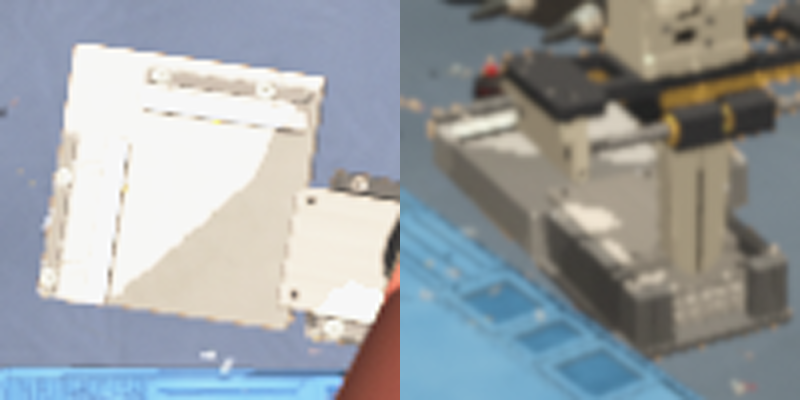

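The plate is sliding: its front edge at about (292,250) in the left half has moved some 17 mm and is over the bed's edge. I'll continue.

drive_tool --pt "255 0.0006 0.0035 0 0 0 0" --pt "255 0.0012 0.007 0 0 0 0" --pt "255 0.0017 0.0105 0 0 0 0" --pt "255 0.0023 0.014 0 0 0 0" --pt "255 0.0029 0.0175 0 0 0 0" --pt "255 0.0035 0.021 0 0 0 0" --pt "255 0.0041 0.0245 0 0 0 0" --pt "255 0.0047 0.028 0 0 0 0" --pt "255 0.0052 0.0315 0 0 0 0" --pt "255 0.0058 0.035 0 0 0 0"

```text
clock: 5.02
eef_pos: [0.5822, -0.0598, 0.0357]
tcp_rot: [0.763, 0.646, -0.0, -0.0]
wrist_force: [-0.4, -0.6, -1.3]
gripper_width: 0.0005
grip_force: 0.4
```

drive_tool --pt "255 0.0006 0.0035 0 0 0 0" --pt "255 0.0012 0.007 0 0 0 0" --pt "255 0.0017 0.0105 0 0 0 0" --pt "255 0.0023 0.014 0 0 0 0" --pt "255 0.0029 0.0175 0 0 0 0" --pt "255 0.0035 0.021 0 0 0 0" --pt "255 0.0041 0.0245 0 0 0 0" --pt "255 0.0047 0.028 0 0 0 0" --pt "255 0.0052 0.0315 0 0 0 0.008" --pt "255 0.0058 0.035 0 0 0 0.016"

```text
clock: 5.85
eef_pos: [0.588, -0.0249, 0.0357]
tcp_rot: [0.758, 0.652, -0.0, 0.0]
wrist_force: [1.3, -1.2, -0.6]
gripper_width: 0.0005
grip_force: 0.5
```

```bash
cat > look.py <<'E'
from h import *
from workcell import r
import sys
c=r.camera("top"); a=c["image"][:,:,::-1]
o=r.get_obs(); print(o["clock"],o["eef_pos"],o["tcp_rot"],o["wrist_force"]); np.savez("last.npz",**c)
cv2.imwrite(f"pics/{sys.argv[1]}.png",cv2.resize(a[175:275,225:335],(770,700),interpolation=2)[:600])
E
python3 look.py a4
```

```text
5.9 [ 0.58819785 -0.02359472  0.03566229] [ 7.57340810e-01  6.53019574e-01  4.04404940e-04 -4.11262846e-04] [0.06562961 1.0585517  0.73766641]
```

View pics/a4.png

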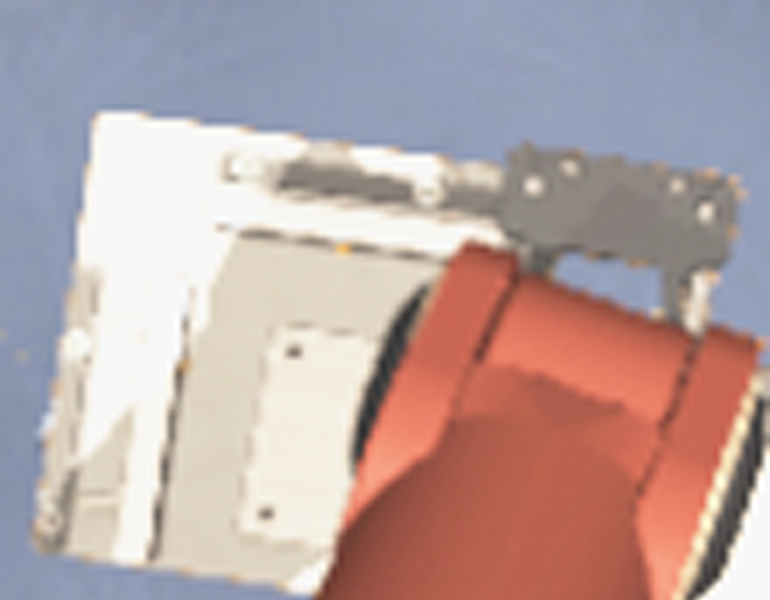

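The view shows the plate on the bed, with its front edge from about (272,330) to (242,530) and the bar's dark face line from about (187,300) to (157,555). I'll measure the gap.

```bash
cat > fr.py <<'E'
from h import *
yaw=-.132; ex=np.array([np.cos(yaw),np.sin(yaw)]); ey=np.array([-ex[1],ex[0]]); O0=np.array([610.8,66.6])
def nest(c,P,z,s=7,o=(225,175)):
    w=ray(c,(np.float64(P)+.5)/s-.5+np.array(o),z)[:,:2]*1000-O0
    return np.round(np.c_[w@ex,w@ey],1).tolist()
E
python3 - <<'E'
from fr import *
c=dict(np.load("last.npz"))
print("front",nest(c,[(272,330),(242,530)],.039))
print("bar face z38",nest(c,[(186,300),(157,530)],.038),"z31",nest(c,[(193,300),(164,530)],.031))
print("side", nest(c,[(240,232),(400,253)],.038), nest(c,[(240,236),(400,257)],.031))
t=np.array([588.2,-23.6])-O0; print("tcp",t@ex,t@ey)
E
```

```text
front [[25.4, 14.9], [-40.7, 15.3]]
bar face z38 [[31.4, 44.4], [-44.5, 43.0]] z31 [[32.1, 43.0], [-44.2, 41.6]]
side [[55.9, 30.0], [56.3, -23.0]] [[55.2, 30.6], [55.5, -22.6]]
tcp -10.531540595352094 -92.3898622830906
```

drive_tool --pt "255 0.0004 0.0028 0 0 0 0.004" --pt "255 0.0008 0.0056 0 0 0 0.008" --pt "255 0.0012 0.0084 0 0 0 0.012" --pt "255 0.0016 0.0112 0 0 0 0.015" --pt "255 0.002 0.014 0 0 0 0.015" --pt "255 0.0024 0.0165 0 0 0 0.015" --pt "255 0.0027 0.0188 0 0 0 0.015" --pt "255 0.003 0.0205 0 0 0 0.015" --pt "255 0.003 0.0218 0 0 0 0.015" --pt "255 0.003 0.0218 0 0 0 0.015"

```text
clock: 6.73
eef_pos: [0.591, -0.0029, 0.0357]
tcp_rot: [0.753, 0.658, 0.0, -0.0]
wrist_force: [0.1, 0.1, -0.0]
gripper_width: 0.0003
grip_force: 0.0
```

```bash
python3 look.py a5
```

```text
6.7833 [ 0.59098087 -0.00288435  0.03572464] [ 7.53058826e-01  6.57953118e-01  1.87669277e-04 -2.51941068e-04] [-0.84723144  0.36198148  0.23192302]
```

View pics/a5.png

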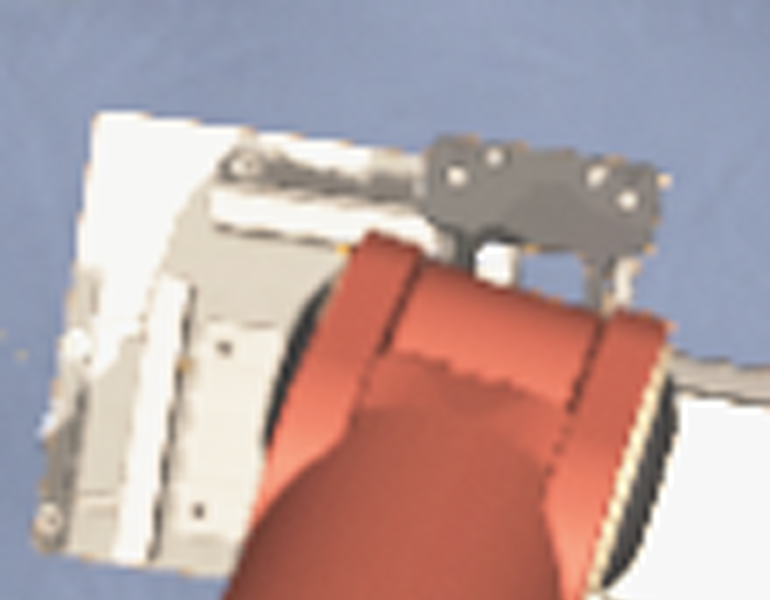

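The plate's holes have moved from (293,351) to (224,348), so about 22 mm of travel; the front edge is now about 6.5 mm short of the bar. I'll go in 3.5 mm, then feel for it.

drive_tool --pt "255 0.0002 0.0015 0 0 0 0" --pt "255 0.0004 0.0027 0 0 0 0" --pt "255 0.0005 0.0035 0 0 0 0" --pt "255 0.0005 0.0035 0 0 0 0"

```text
clock: 7.12
eef_pos: [0.5915, 0.0002, 0.0357]
tcp_rot: [0.753, 0.658, 0.0, -0.0]
wrist_force: [0.1, -0.1, 1.0]
gripper_width: 0.0003
grip_force: 0.3
```

drive_tool --pt "255 0.0001 0.0004 0 0 0 0" --pt "255 0.0001 0.0007 0 0 0 0" --pt "255 0.0001 0.0007 0 0 0 0"

```text
clock: 7.37
eef_pos: [0.5915, 0.0006, 0.0357]
tcp_rot: [0.753, 0.658, -0.0, 0.0]
wrist_force: [-0.0, -1.0, 0.5]
gripper_width: 0.0006
grip_force: 0.6
```

drive_tool --pt "255 0.0001 0.0003 0 0 0 0" --pt "255 0.0001 0.0006 0 0 0 0" --pt "255 0.0001 0.0006 0 0 0 0"

```text
clock: 7.62
eef_pos: [0.5917, 0.0013, 0.0357]
tcp_rot: [0.753, 0.658, 0.0, 0.0]
wrist_force: [-1.1, -1.8, 0.2]
gripper_width: 0.0005
grip_force: 0.7
```

drive_tool --pt "255 0.0001 0.0003 0 0 0 0" --pt "255 0.0001 0.0006 0 0 0 0" --pt "255 0.0001 0.0006 0 0 0 0"

```text
clock: 7.87
eef_pos: [0.5918, 0.002, 0.0357]
tcp_rot: [0.753, 0.658, 0.0, -0.0]
wrist_force: [-0.1, -0.9, 0.8]
gripper_width: 0.0009
grip_force: 0.6
```

drive_tool --pt "255 0.0001 0.0003 0 0 0 0" --pt "255 0.0001 0.0006 0 0 0 0" --pt "255 0.0001 0.0006 0 0 0 0"

```text
clock: 8.12
eef_pos: [0.5919, 0.0023, 0.0357]
tcp_rot: [0.753, 0.658, -0.0, 0.0]
wrist_force: [-0.3, -2.4, -0.1]
gripper_width: 0.0006
grip_force: 0.9
```

drive_tool --pt "255 0.0001 0.0003 0 0 0 0" --pt "255 0.0001 0.0005 0 0 0 0" --pt "255 0.0001 0.0005 0 0 0 0"

```text
clock: 8.37
eef_pos: [0.5919, 0.0024, 0.0357]
tcp_rot: [0.753, 0.658, -0.0, 0.0]
wrist_force: [-1.2, -3.2, -0.2]
gripper_width: 0.0007
grip_force: 1.5
```

drive_tool --pt "255 0.0001 0.0003 0 0 0 0" --pt "255 0.0001 0.0006 0 0 0 0" --pt "255 0.0001 0.0006 0 0 0 0" --pt "255 0.0001 0.0006 0 0 0 0"

```text
clock: 8.7
eef_pos: [0.5919, 0.0024, 0.0357]
tcp_rot: [0.753, 0.658, -0.001, 0.0]
wrist_force: [-0.9, -5.5, 0.5]
gripper_width: 0.0003
grip_force: 2.6
```

The tip has stopped and the force has risen to about 5 N over roughly 1 mm of command, so the plate is against the end stop. I'll retract along −y, rise, and go round to the −x long edge.

drive_tool --pt "255 -0.0007 -0.005 0 0 0 0" --pt "255 -0.002 -0.015 0 0 0 0" --pt "255 -0.003 -0.021 0.01 0 0 0" --pt "255 -0.003 -0.021 0.04 0 0 0" --pt "255 -0.005 -0.01 0.06 0 0 0.12" --pt "255 -0.015 0.01 0.06 0 0 0.24" --pt "255 -0.03 0.04 0.06 0 0 0.36" --pt "255 -0.04 0.062 0.06 0 0 0.48" --pt "255 -0.04 0.062 0.06 0 0 0.6" --pt "255 -0.04 0.062 0.06 0 0 0.72"

```text
clock: 9.53
eef_pos: [0.5514, 0.0687, 0.0967]
tcp_rot: [0.469, 0.883, 0.001, -0.0]
wrist_force: [1.0, 0.1, 0.2]
gripper_width: 0.0007
grip_force: 0.0
```

drive_tool --pt "255 0 0 0 0 0 0.12" --pt "255 0 0 0 0 0 0.24" --pt "255 0 0 0 0 0 0.36" --pt "255 0 0 0 0 0 0.48" --pt "255 0 0 0 0 0 0.6" --pt "255 0 0 0 0 0 0.72" --pt "255 0 0 0 0 0 0.85" --pt "255 0 0 0 0 0 0.85" --pt "255 0 0 0 0 0 0.85"

```text
clock: 10.28
eef_pos: [0.5522, 0.0655, 0.0963]
tcp_rot: [0.07, 0.998, 0.0, 0.0]
wrist_force: [-0.1, -0.8, 0.5]
gripper_width: 0.0003
grip_force: 0.0
```

```bash
sed -i '1a from fr import *' look.py
cat >> look.py <<'E'
t=o["eef_pos"][:2]*1000-O0; q=o["tcp_rot"]; print("nest",t@ex,t@ey,"yaw",2*np.arctan2(q[1],q[0])-np.pi/2)
E
python3 look.py a6
```

```text
10.3333 [0.55218821 0.06558207 0.09622659] [6.95272196e-02 9.97579997e-01 2.45260149e-04 2.36715258e-04] [-0.24424364  0.18117853 -0.17768214]
nest -57.96793175124012 -8.723381915896336 yaw 1.4316296027803332
```

View pics/a6.png

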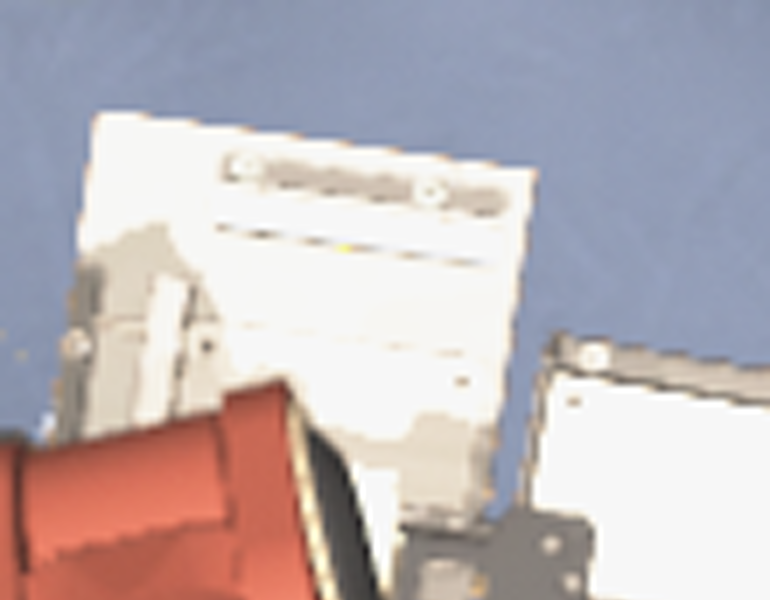

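The plate's long +x edge lies from about (250,326) to (460,353), parallel to the side-rail face from (240,231) to (480,262). The plate is square, with its front at the end bar. I'll work out the gap.

Run:
```python
from fr import *
c=dict(np.load("last.npz"))
print("edge",nest(c,[(250,326),(460,353)],.039),"face",nest(c,[(240,231),(480,262)],.036),"holes",nest(c,[(207,346),(461,381)],.039))
```

```text
edge [[25.7, 22.2], [26.4, -47.1]] face [[56.4, 30.3], [57.1, -49.3]] holes [[17.3, 35.3], [17.4, -48.7]]
```

Gap to the rail face is about 30.6 mm. I'll descend beside the long edge, then push along the nest's x axis with a small +y bias so the plate stays on the end stop.

drive_tool --pt "255 0 0 -0.025 0 0 0.006" --pt "255 0 0 -0.045 0 0 0.006" --pt "255 0 0 -0.057 0 0 0.006" --pt "255 0 0 -0.0605 0 0 0.006" --pt "255 0 0 -0.0605 0 0 0.006"

```text
clock: 10.75
eef_pos: [0.5514, 0.0657, 0.0345]
tcp_rot: [0.065, 0.998, -0.0, -0.001]
wrist_force: [0.5, -0.9, 0.5]
gripper_width: 0.0002
grip_force: 0.0
```

drive_tool --pt "255 0.002 -0.0003 0 0 0 0" --pt "255 0.004 -0.0005 0 0 0 0" --pt "255 0.006 -0.0007 0 0 0 0" --pt "255 0.008 -0.0009 0 0 0 0" --pt "255 0.01 -0.0011 0 0 0 0" --pt "255 0.012 -0.0013 0 0 0 0" --pt "255 0.014 -0.0015 0 0 0 0" --pt "255 0.0155 -0.0017 0 0 0 0" --pt "255 0.017 -0.0019 0 0 0 0" --pt "255 0.017 -0.0019 0 0 0 0"

```text
clock: 11.58
eef_pos: [0.5695, 0.0636, 0.0352]
tcp_rot: [0.065, 0.998, -0.0, 0.0]
wrist_force: [-0.1, 0.6, 0.5]
gripper_width: 0.0004
grip_force: 0.2
```

```bash
python3 look.py a7
cat > hol.py <<'E'
from fr import *
c=dict(np.load("last.npz")); g=cv2.cvtColor(up(c),cv2.COLOR_RGB2GRAY)
# dark hole blobs inside the bed
bh=cv2.morphologyEx(g,cv2.MORPH_BLACKHAT,cv2.getStructuringElement(cv2.MORPH_ELLIPSE,(33,33)))
n,_,s,ce=cv2.connectedComponentsWithStats((bh>40).astype(np.uint8))
for i in range(1,n):
    p=np.array(nest(c,[ce[i]],.039,8,(215,180))[0])
    if 10<s[i,4]<400 and max(s[i,2:4])<28 and -57<p[0]<53 and -62<p[1]<42: print(p,s[i,2:])
E
python3 hol.py
```

```text
11.6333 [0.56955091 0.06370285 0.03521269] [6.49116560e-02 9.97890919e-01 4.30906601e-05 4.34215715e-04] [ 0.16872338  0.42660109 -0.23257269]
nest -40.50893060196315 -8.301030281795958 yaw 1.4408816601130812
[30.3 33.9] [ 18  19 280]
[27.2  2.5] [10 16 89]
[25.3  6.3] [ 6  3 15]
[ 29.3 -50.6] [ 11  11 106]
[13.8 21.7] [10  6 44]
[ -7.5 -25.1] [ 5 10 36]
[-15.6 -10.4] [ 4 19 52]
[-13.8 -41.4] [ 16  16 160]
[-15.9 -28.6] [ 3 15 40]
[-15.1 -51.3] [21  6 70]
[-24.3 -32.1] [ 3 10 24]
[-24.5 -48.6] [ 5  8 31]
[-54.7 -45.9] [ 7 13 79]
```

drive_tool --pt "255 0.002 -0.0001 0 0 0 -0.001" --pt "255 0.004 -0.0002 0 0 0 -0.003" --pt "255 0.006 -0.0003 0 0 0 -0.005" --pt "255 0.008 -0.0004 0 0 0 -0.005" --pt "255 0.01 -0.0005 0 0 0 -0.005" --pt "255 0.012 -0.0006 0 0 0 -0.005" --pt "255 0.013 -0.0007 0 0 0 -0.005" --pt "255 0.0135 -0.0007 0 0 0 -0.005" --pt "255 0.0135 -0.0007 0 0 0 -0.005"

```text
clock: 12.38
eef_pos: [0.5828, 0.063, 0.0352]
tcp_rot: [0.067, 0.998, -0.0, 0.0]
wrist_force: [-0.8, -0.2, -0.3]
gripper_width: 0.0005
grip_force: 0.3
```

```bash
python3 look.py a8;python3 hol.py
```

```text
12.4333 [0.5827888  0.06312543 0.03522572] [6.73296227e-02 9.97730759e-01 6.42983876e-05 2.23109253e-04] [-0.38688649 -0.25425738 -0.11142184]
nest -27.31020288456268 -7.131094957949078 yaw 1.4360351283138675
[43.8 34. ] [ 19  18 262]
[43.8  3. ] [ 9 17 88]
[40.6 12.6] [ 8  3 19]
[ 42.9 -49.5] [ 9  6 44]
[32.2 21.5] [10  9 63]
[ 12.8 -22.3] [ 3 13 28]
[ 8.4 -6.9] [ 3 10 25]
[  6.2 -25.5] [ 5 12 41]
[ -1.5 -10.7] [ 4 20 51]
[  0.6 -39.8] [ 9  8 37]
[ -5.4 -29.5] [ 5 25 93]
[-10.8 -48.5] [ 8 10 66]
[-13.4 -33. ] [ 5  8 31]
[-49.9 -45.3] [ 21   9 128]
[-52.5 -40.8] [14  9 77]
```

About 4.5 mm remain. I'll feel forward for the side rail.

drive_tool --pt "255 0.001 0 0 0 0 0" --pt "255 0.002 -0.0001 0 0 0 0" --pt "255 0.002 -0.0001 0 0 0 0"

```text
clock: 12.68
eef_pos: [0.5848, 0.063, 0.0352]
tcp_rot: [0.067, 0.998, -0.0, 0.0]
wrist_force: [-1.1, 0.0, 0.1]
gripper_width: 0.0005
grip_force: 0.4
```

drive_tool --pt "255 0.0004 0 0 0 0 0" --pt "255 0.0007 0 0 0 0 0" --pt "255 0.0007 0 0 0 0 0"

```text
clock: 12.93
eef_pos: [0.5852, 0.0629, 0.0352]
tcp_rot: [0.067, 0.998, -0.0, -0.0]
wrist_force: [-1.0, -0.1, 0.8]
gripper_width: 0.0003
grip_force: 0.5
```

drive_tool --pt "255 0.0004 0 0 0 0 0" --pt "255 0.0007 0 0 0 0 0" --pt "255 0.0007 0 0 0 0 0"

```text
clock: 13.18
eef_pos: [0.5859, 0.0629, 0.0352]
tcp_rot: [0.067, 0.998, -0.0, -0.0]
wrist_force: [-1.7, 0.2, 0.8]
gripper_width: 0.0005
grip_force: 0.7
```

drive_tool --pt "255 0.0004 0 0 0 0 0" --pt "255 0.0007 0 0 0 0 0" --pt "255 0.0007 0 0 0 0 0"

```text
clock: 13.43
eef_pos: [0.5866, 0.0629, 0.0351]
tcp_rot: [0.067, 0.998, -0.0, -0.0]
wrist_force: [-0.6, -0.5, 0.2]
gripper_width: 0.0008
grip_force: 0.7
```

drive_tool --pt "255 0.0004 0 0 0 0 0" --pt "255 0.0007 0 0 0 0 0" --pt "255 0.0007 0 0 0 0 0"

```text
clock: 13.68
eef_pos: [0.5871, 0.0629, 0.0351]
tcp_rot: [0.067, 0.998, -0.0, -0.0]
wrist_force: [-2.2, -0.3, 0.2]
gripper_width: 0.0006
grip_force: 0.9
```

drive_tool --pt "255 0.0003 0 0 0 0 0" --pt "255 0.0006 0 0 0 0 0" --pt "255 0.0006 0 0 0 0 0"

```text
clock: 13.93
eef_pos: [0.5874, 0.0628, 0.0351]
tcp_rot: [0.067, 0.998, -0.0, -0.001]
wrist_force: [-2.9, -0.9, 0.3]
gripper_width: 0.0004
grip_force: 1.3
```

drive_tool --pt "255 0.0003 0 0 0 0 0" --pt "255 0.0006 0 0 0 0 0" --pt "255 0.0006 0 0 0 0 0" --pt "255 0.0006 0 0 0 0 0"

```text
clock: 14.27
eef_pos: [0.5876, 0.0629, 0.035]
tcp_rot: [0.067, 0.998, -0.0, -0.001]
wrist_force: [-4.2, -0.5, 0.9]
gripper_width: 0.0004
grip_force: 2.2
```

The force is at 4 N and the tip has stopped, so the plate is against the rail too. Sliding sideways may have let the end-stop pin ease the plate back, so I'll go round and gently re-touch the rear edge.

drive_tool --pt "255 -0.004 0.0005 0 0 0 0" --pt "255 -0.012 0.0016 0 0 0 0" --pt "255 -0.015 0.002 0.01 0 0 0" --pt "255 -0.015 0.002 0.045 0 0 0" --pt "255 -0.01 -0.01 0.06 0 0 -0.12" --pt "255 0.0 -0.04 0.06 0 0 -0.24" --pt "255 0.0165 -0.07 0.06 0 0 -0.36" --pt "255 0.0165 -0.074 0.06 0 0 -0.48" --pt "255 0.0165 -0.074 0.06 0 0 -0.6" --pt "255 0.0165 -0.074 0.06 0 0 -0.72"

```text
clock: 15.1
eef_pos: [0.6064, -0.0121, 0.0965]
tcp_rot: [0.418, 0.908, 0.001, 0.002]
wrist_force: [-1.1, 1.1, 0.0]
gripper_width: 0.0004
grip_force: 0.0
```

drive_tool --pt "255 0 0 0 0 0 -0.12" --pt "255 0 0 0 0 0 -0.24" --pt "255 0 0 0 0 0 -0.36" --pt "255 0 0 0 0 0 -0.48" --pt "255 0 0 0 0 0 -0.6" --pt "255 0 0 0 0 0 -0.72" --pt "255 0 0 0 0 0 -0.848" --pt "255 0 0 0 0 0 -0.848" --pt "255 0 0 0 0 0 -0.848"

```text
clock: 15.85
eef_pos: [0.6057, -0.0105, 0.096]
tcp_rot: [0.751, 0.66, 0.001, 0.001]
wrist_force: [0.7, 0.3, 0.4]
gripper_width: 0.0006
grip_force: 0.0
```

```bash
python3 look.py a9
```

```text
15.9 [ 0.60558369 -0.01067919  0.09586787] [7.50969493e-01 6.60336341e-01 6.99553318e-04 4.98286144e-04] [-0.54782427  0.08433497  0.10355371]
nest 5.0003242899649525 -77.29346143329145 yaw -0.12826258216666075
```

drive_tool --pt "255 0 0 -0.025 0 0 -0.003" --pt "255 0 0 -0.045 0 0 -0.003" --pt "255 0 0 -0.056 0 0 -0.003" --pt "255 0 0 -0.0602 0 0 -0.003" --pt "255 0 0 -0.0602 0 0 -0.003" --pt "255 0 0 -0.0602 0 0 -0.003"

```text
clock: 16.4
eef_pos: [0.6057, -0.0113, 0.0356]
tcp_rot: [0.753, 0.658, 0.0, 0.0]
wrist_force: [0.0, -0.4, -0.2]
gripper_width: 0.0005
grip_force: 0.0
```

drive_tool --pt "255 0.0002 0.002 0 0 0 0" --pt "255 0.0005 0.004 0 0 0 0" --pt "255 0.0008 0.006 0 0 0 0" --pt "255 0.001 0.007 0 0 0 0" --pt "255 0.001 0.0075 0 0 0 0" --pt "255 0.001 0.0075 0 0 0 0"

```text
clock: 16.9
eef_pos: [0.6061, -0.0032, 0.0352]
tcp_rot: [0.753, 0.658, 0.0, 0.0]
wrist_force: [0.1, 1.2, 0.3]
gripper_width: 0.0005
grip_force: 0.0
```

drive_tool --pt "255 0.0001 0.0007 0 0 0 0" --pt "255 0.0002 0.0014 0 0 0 0" --pt "255 0.0002 0.0014 0 0 0 0"

```text
clock: 17.15
eef_pos: [0.6062, -0.002, 0.035]
tcp_rot: [0.753, 0.658, -0.0, -0.0]
wrist_force: [-0.4, 0.1, 0.1]
gripper_width: 0.0002
grip_force: 0.0
```

drive_tool --pt "255 0.0001 0.0004 0 0 0 0" --pt "255 0.0001 0.0008 0 0 0 0" --pt "255 0.0001 0.0008 0 0 0 0"

```text
clock: 17.4
eef_pos: [0.6063, -0.0012, 0.035]
tcp_rot: [0.753, 0.658, 0.0, -0.0]
wrist_force: [-0.5, 0.3, 0.2]
gripper_width: 0.0008
grip_force: 0.0
```

drive_tool --pt "255 0.0001 0.0004 0 0 0 0" --pt "255 0.0001 0.0008 0 0 0 0" --pt "255 0.0001 0.0008 0 0 0 0"

```text
clock: 17.65
eef_pos: [0.6064, -0.0004, 0.035]
tcp_rot: [0.753, 0.658, 0.0, -0.0]
wrist_force: [-0.7, 0.1, -0.6]
gripper_width: 0.0006
grip_force: 0.0
```

drive_tool --pt "255 0.0001 0.0003 0 0 0 0" --pt "255 0.0001 0.0006 0 0 0 0" --pt "255 0.0001 0.0006 0 0 0 0"

```text
clock: 17.9
eef_pos: [0.6065, 0.0001, 0.035]
tcp_rot: [0.753, 0.658, -0.0, -0.0]
wrist_force: [-1.2, -0.5, 0.2]
gripper_width: 0.0007
grip_force: 0.0
```

drive_tool --pt "255 0.0001 0.0003 0 0 0 0" --pt "255 0.0001 0.0006 0 0 0 0" --pt "255 0.0001 0.0006 0 0 0 0"

```text
clock: 18.15
eef_pos: [0.6066, 0.0001, 0.035]
tcp_rot: [0.753, 0.658, -0.0, 0.0]
wrist_force: [-0.8, -0.0, -0.3]
gripper_width: 0.0002
grip_force: 0.5
```

drive_tool --pt "255 0.0001 0.0003 0 0 0 0" --pt "255 0.0001 0.0007 0 0 0 0" --pt "255 0.0001 0.0007 0 0 0 0"

```text
clock: 18.4
eef_pos: [0.6066, 0.0003, 0.035]
tcp_rot: [0.753, 0.658, -0.001, 0.0]
wrist_force: [-1.0, -2.3, 0.5]
gripper_width: 0.0008
grip_force: 1.3
```

drive_tool --pt "255 0.0001 0.0003 0 0 0 0" --pt "255 0.0001 0.0006 0 0 0 0" --pt "255 0.0001 0.0006 0 0 0 0"

```text
clock: 18.65
eef_pos: [0.6065, 0.0004, 0.035]
tcp_rot: [0.753, 0.657, -0.001, 0.001]
wrist_force: [-1.9, -4.6, 0.1]
gripper_width: 0.0004
grip_force: 2.4
```

The plate is firm on the end stop (4–5 N, tip stopped after 0.3 mm). I'll back off, rise and clear the view for a numeric check.

drive_tool --pt "255 -0.0003 -0.002 0 0 0 0" --pt "255 -0.001 -0.008 0 0 0 0" --pt "255 -0.0015 -0.012 0.005 0 0 0" --pt "255 -0.0015 -0.012 0.04 0 0 0" --pt "255 -0.0015 -0.03 0.08 0 0 0" --pt "255 -0.0015 -0.07 0.12 0 0 0" --pt "255 -0.0015 -0.11 0.13 0 0 0" --pt "255 -0.0015 -0.15 0.13 0 0 0" --pt "255 -0.0015 -0.19 0.13 0 0 0" --pt "255 -0.0015 -0.19 0.13 0 0 0"

```text
clock: 19.48
eef_pos: [0.6041, -0.198, 0.1672]
tcp_rot: [0.757, 0.654, -0.001, 0.004]
wrist_force: [-0.6, -2.2, 0.3]
gripper_width: 0.0007
grip_force: 0.0
```

```bash
python3 look.py a10
python3 - <<'E'
from fr import *
c=dict(np.load("last.npz"))
print([rects(c,(200,200,t),(255,255,255),.039,1500) for t in (240,245)])
# brightness profiles in the nest frame along y (towards end stop) and x (towards rail), projected at z=39mm
R,t=np.float64(c["rvec"]),np.float64(c["tvec"]); K=np.array([[c["fx"],0,c["cx"]],[0,c["fy"],c["cy"]],[0,0,1.]])
g=cv2.cvtColor(c["image"],cv2.COLOR_RGB2GRAY).astype(np.float32)
def prof(x,y):
    w=O0+np.outer(x,ex)+np.outer(y,ey); w=np.c_[w,np.full(len(w),39.)]/1000
    p=cv2.projectPoints(w,R,t,K,np.float64(c["dist_coeffs"]))[0].reshape(-1,1,2).astype(np.float32)
    return cv2.remap(g,p,None,cv2.INTER_LINEAR).ravel().astype(int).tolist()
s=np.arange(30,60,2.); print("along y from 30",[prof(0*s+x,s) for x in(-10,10,30)])
s=np.arange(44,70,2.); print("along x from 44",[prof(s,0*s+y) for y in(-40,-10,20,35)])
s=np.arange(-30,0,2.); print("low x edge from -30",[prof(s,0*s+y) for y in(-40,20)])
s=np.arange(-70,-46,2.); print("rear edge from -70",[prof(0*s+x,s) for x in(0,40)])
E
python3 hol.py
```

```text
19.5333 [ 0.60397086 -0.19713904  0.16652773] [ 0.75671084  0.65374229 -0.00118928  0.00288238] [ 0.35931131 -1.48514542  1.03400372]
nest 27.942807438519903 -262.3435091972997 yaw -0.14574920522168733
[[(array([579.1, -75.6]), array([63.1, 69. ]), 80.54), (array([627.8,  74.5]), array([143. , 145.8]), 82.17)], [(array([579.3, -76. ]), array([62.3, 68.4]), 80.22), (array([627.8,  74.3]), array([141.5, 145.2]), 82.18)]]
along y from 30 [[247, 247, 246, 246, 247, 247, 238, 232, 246, 247, 247, 247, 247, 246, 246], [247, 247, 247, 247, 247, 246, 242, 228, 245, 247, 247, 247, 247, 247, 247], [247, 247, 247, 247, 247, 246, 245, 239, 244, 247, 247, 247, 246, 246, 246]]
along x from 44 [[247, 247, 247, 247, 247, 245, 241, 240, 246, 247, 247, 247, 245], [247, 247, 247, 247, 247, 243, 218, 238, 246, 247, 247, 247, 246], [247, 247, 247, 247, 247, 247, 223, 234, 247, 247, 247, 247, 247], [247, 222, 193, 235, 246, 247, 221, 227, 246, 247, 247, 247, 247]]
low x edge from -30 [[214, 214, 214, 213, 213, 213, 211, 205, 231, 244, 247, 247, 247, 247, 247], [247, 247, 247, 247, 247, 247, 247, 246, 246, 246, 247, 247, 247, 247, 247]]
rear edge from -70 [[154, 153, 150, 133, 163, 200, 217, 228, 234, 234, 237, 246], [154, 153, 153, 160, 201, 241, 245, 247, 247, 247, 247, 247]]
[47.6 35.2] [11 11 84]
[ 47.4 -48.4] [10  8 65]
[-5.7 34.7] [11 10 92]
[ -6.5 -49.1] [ 16  19 244]
```

All four holes of the plate are visible. They put its centre at (20.7, −6.9) mm in the nest frame, yaw within 0.003 rad, with its edges at both bar faces. The stack's rear edge is where it was at the start. Handing in.

```bash
python3 -c "
from workcell import r
print(r.sign_off())"
```

```text
the job is handed in; nothing more can be done
None
```

The job is handed in at about 19.5 s: the top plate was slid across unlifted and lies flat and square against both bars, with wrist forces read at up to 5.5 N; the sign-off call returned no verdict.

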